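# File back in the bench cup

## Task

Two wooden-handled tools lie on sloping rests on the locksmith's bench: put the flat file (the one with the broad flat blade, not the thin round screwdriver) away in the steel cup, standing up with its handle at the top. Lower it until its tip is at the bottom of the cup before letting go; it may then lean on the rim. Leave the screwdriver lying on its rest.

Things in the scene. Friction and masses are not known exactly. Their poses are not given: they have to be found in the camera images.
- file_grip (a point): Middle of the flat file's handle, on its axis, 175 mm from the blade tip, 45 mm from the handle end. File: 220 mm, 0.14 kg; round pale wooden handle 26 mm thick, 90 mm long; dark blade 20 mm wide, 5 mm thick, 130 mm long. z runs from tip to handle end, y across the blade's breadth. At the start it leans 30 degrees from vertical in a sloping rest, handle up and roughly towards the robot.
- file_tip (a point): Centre of the blade's end, 175 mm from file_grip along the file; same axes. The blade lies in the groove of a wooden ramp (36 mm wide, 140 mm high, fixed to the bench); the handle sticks out free above it, so it can be gripped across from above and lifted straight up. The file is on one of two like rests, left or right of the cup.
- cup_floor (a point): Centre of the inner floor of the round steel cup, 6 mm above the bench and 104 mm below its open rim; z up. The cup is 110 mm high, 62 mm outside and 54 mm inside diameter, bolted upright to the bench through a dark flange 88 mm across, between the two rests.
- driver_grip (a point): Middle of the handle of the screwdriver, to be left alone: 172 mm from its tip; z from tip to handle end. Thin round steel shank (8 mm thick, 130 mm long), bulbous pale wooden handle (27 mm thick, 85 mm long). It lies on the other rest just as the file does.
Not all that is in view belongs to the job. Leave any blue, purple or red look-alike of the part that bears file_grip alone.

How it is judged:
On the way:
1. the file is lowered to within 30 mm of the cup's floor while still held by the fingers (horizontal distance between file_tip and cup_floor below 0.03 m and z of file_tip in the frame of cup_floor between -0.008 and 0.03 m and contact force between the fingers and file above 0.5 N), for 0.1 s.
At the end, for the whole second after the job is handed in: The file stands in the cup, handle up: its tip within 30 mm of the centre of the cup's floor, both sideways and in height, its axis within 32 degrees of vertical, at rest and released; the screwdriver's handle is within 30 mm of where it was (horizontal distance between file_tip and cup_floor below 0.03 m and z of file_tip in the frame of cup_floor between -0.008 and 0.03 m and angle between file_grip's own z axis and vertical below 0.56 rad and linear speed of file below 0.03 m/s and distance of driver_grip from where it was at the start of the episode below 0.03 m); the robot touches nothing.
It fails at once if the screwdriver is moved by more than 30 mm (distance of driver_grip from where it was at the start of the episode above 0.03 m).
It also fails if it takes over 35 s, if anything falls off the work surface, if the arm or the gripper's body presses on something with over 40 N, if the wrist force passes 120 N, or if a joint passes its speed limit or range.

## Robot

A 6-joint arm with a two-finger parallel gripper is mounted at the origin on the work surface. World frame = base frame: x ahead of the robot, y to its left, z up, the work surface at z = 0. Lengths are in m, angles in rad, forces in N, time in s.
With the tool pointing down it reaches from about 0.35 to 0.875 m from the base axis. Payload 15.5 kg.
Tool frame: the origin (TCP) lies midway between the tips of the shut fingers; the grasp point (between the pads) lies 19 mm behind it; z points along the fingers, y is the line along which they close (so a half turn about z gives the same grasp; the last joint's range is limited). The gripper opens to 85 mm and grips with 20 to 120 N. Pads are 22 mm wide; open, the fingers measure 114 mm over their backs; the gripper's body (76 mm by 85 mm) begins 54 mm behind the grasp point. The pads swing forward as they close: fully open they stand 13 mm farther back than shut.
Start: joints at [-1.419, 0.494, 1.345, -0, 1.302, -0.096], TCP at [0.153, -0.606, 0.231] pointing down, gripper open.
Joint ranges: [-2.91, 2.91], [-0.82, 2.16], [0.22, 2.67], [-1.22, 4.37], [0.12, 2.79], [-3.08, 3.08]. Speed limits (rad/s): [1.89, 1.89, 2.57, 3.01, 3.01, 3.01].

## Interface

Orientations are given as a rotation vector (axis times angle).
In Python, from workcell import state, grab_frame, camera_info, job_done gives the robot as it stands.
- The arm moves only by the tool drive_tool, never from a script. Its argument "series" is a list of rows, each a list of 4 numbers: the shift along the tool's x, y, z in mm, then the turn about the tool's z in degrees. A call has 1 to 10 rows; each row is the pose to reach, as a shift and turn from the pose commanded when the call began, along the tool's axes at that moment; what a row does not reach only later rows make up. A row lasts 1/8 s, in which the tool goes at most 62.5 mm and 10.7 degrees, less where a joint would pass 70% of its speed; a pose out of reach is approached as far as the arm can. A call with a gripper value outside its range is refused whole. "grip" is the closure in counts, from 0 (fully open) to 255 (shut), set as the call begins (left out, the last holds). The fingers move at their own pace and stop on an object; "grip_force" is the grip in N (left out, the last holds). Time passes only in rows, so rows that repeat a pose let the fingers close. It gives the time, the measured TCP pose, the force, the opening and the grip force at its end, in the units of the state.
- state(): the state, without advancing time (a new reading comes with each control period).
- grab_frame(name): name is "scene" or "top" or "wrist"; returns (picture, depth): 384x512x3 uint8, red, green, blue; 384x512 float32, m along the optical axis (not along the pixel's ray), 0 where there is no reading.
- camera_info(name): a dict with "fx", "fy", "cx", "cy" (pixels), "R" (3x3) and "t" (3): a world point X has camera coordinates R X + t; the wrist camera has in their place "tool_from_camera" (4x4, takes a point from camera to tool coordinates, whose origin is the TCP and whose axes are the flange's). Camera axes: x right, y down, z forward; pixel columns grow to the right and rows downward; lengths in m; the calibration is good to about 2 mm. A picture is of the moment at which its call begins: read the wrist's pose just before it. camera_info takes no time and is no camera call.
- job_done(): hands the job in; it is judged then, once.
The state is a dict: "time": time; "q": joint angles; "qvel": joint speeds; "effort": joint torques, N m; "position": TCP position; "orientation": TCP orientation; "wrist_force": force on the tool from outside, world axes, zero at the start; "wrist_torque": the same for the moment, N m; "gripper_width": finger opening in m; "finger_force": force on a finger pad.
Only numpy, scipy, OpenCV 4.12 (cv2) and the standard library are available. Lean on these libraries where they do the work, as an engineer would, in place of code of your own. Each camera call takes 0.05 s, during which the arm holds its last target. There are 200 camera calls.

## Working session

There is one attempt and no reset: what is moved stays moved. The work goes in short steps, Python scripts to look and compute and a tool call to move; the robot and the scene stay as the last step left them, time stands still between calls to the robot, and variables do not carry over. Pictures are saved under pics/ and viewed, at most 10 in all, crops included, and the job is handed in when it is done.

Besides the shell and the picture viewer there is one more tool, called after "Request:" by a JSON object that holds its "op" and its "data", one argument or row to a line. drive_tool: Moves the arm, as the interface text tells. Its arguments: {"type":"object","properties":{"series":{"type":"array"},"grip":{"type":"number"},"grip_force":{"type":"number"}},"required":["series"]}

```bash
mkdir -p pics; ls; python3 - <<'E'
from workcell import *
import numpy as np,cv2
s=state();print({k:np.round(v,3) for k,v in s.items()})
P=[]
for n in("scene","top"):
    p,d=grab_frame(n);np.savez(f"{n}0.npz",p=p,d=d);print(n,camera_info(n));P.append(p)
cv2.imwrite("pics/a.png",cv2.cvtColor(cv2.resize(np.hstack(P),(800,300)),cv2.COLOR_RGB2BGR))
cv2.imwrite("pics/top.png",cv2.cvtColor(P[1],cv2.COLOR_RGB2BGR))
E
```

```text
pics
{'time': np.float64(0.0), 'q': array([-1.418,  0.494,  1.346, -0.   ,  1.302, -0.095]), 'qvel': array([-0.002, -0.002, -0.   ,  0.002, -0.002,  0.   ]), 'effort': array([-1.0000e-03, -8.8215e+01, -3.8387e+01, -0.0000e+00,  1.0000e-02,
       -0.0000e+00]), 'position': array([ 0.153, -0.606,  0.231]), 'orientation': array([-3.116, -0.388,  0.   ]), 'wrist_force': array([ 0.276,  0.369, -0.859]), 'wrist_torque': array([-0.014, -0.026,  0.032]), 'finger_force': np.float64(0.0), 'gripper_width': np.float64(0.085)}
scene {'fx': 348.39606185199233, 'fy': 348.39606185199233, 'cx': 252.59811361178973, 'cy': 186.82068675030055, 'R': array([[ 0.25041641,  0.96812084,  0.00580214],
       [ 0.61220832, -0.15370684, -0.77561278],
       [-0.74999506,  0.19777829, -0.63118235]]), 't': array([-0.10748211, -0.19456713,  1.3280503 ])}
top {'fx': 362.10356951010766, 'fy': 362.10356951010766, 'cx': 255.02220561093455, 'cy': 190.87464522304975, 'R': array([[ 0.01219586, -0.99888787, -0.04554439],
       [-0.99633359, -0.00828218, -0.08515157],
       [ 0.08467966,  0.0464159 , -0.99532654]]), 't': array([0.00989966, 0.4807671 , 0.85947354])}
```

View pics/a.png

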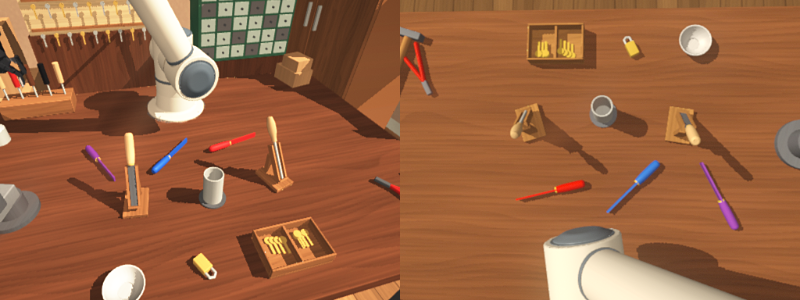

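View pics/top.png

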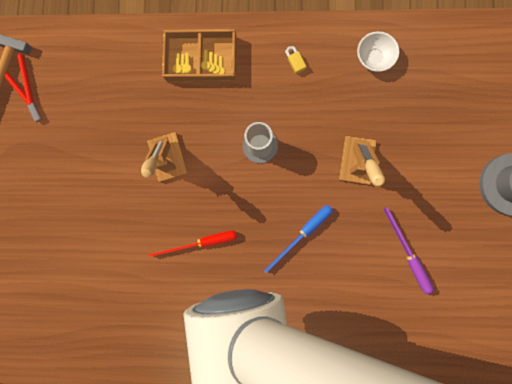

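The top view shows the file on the right rest (handle at about (373,172), broad blade at (365,153)). The screwdriver is on the left rest (150,165) and the cup is at (260,138). The scene view agrees.

```bash
cat >h.py <<'E'
import numpy as np,cv2
from workcell import *
from scipy.optimize import least_squares
def cloud(n,f=None):
    z=np.load(f or f"{n}0.npz");p,d=z['p'],z['d'];c=camera_info(n)
    v,u=np.indices(d.shape);X=np.dstack([(u-c['cx'])/c['fx']*d,(v-c['cy'])/c['fy']*d,d])
    return p,d,(X-c['t'])@c['R']
def pale(p):
    h=cv2.cvtColor(p,cv2.COLOR_RGB2HSV).astype(int)
    return (h[...,2]>130)&(h[...,0]>10)&(h[...,0]<28)&(h[...,1]>50)&(h[...,1]<160)
E
python3 - <<'E'
from h import *
A=[];
for n in("scene","top"):
    p,d,W=cloud(n)
    m=(d>0)&(W[...,2]>.04)&(W[...,2]<.26)&(W[...,0]>.35)&(W[...,0]<.75)&(abs(W[...,1])<.4)
    k,l,st,ce=cv2.connectedComponentsWithStats((m).astype('u1'))
    for i in range(1,k):
        if st[i,4]>60:
            q=W[l==i];print(n,st[i],q.min(0).round(3),q.max(0).round(3),q.mean(0).round(3))
    # cup rim
    r=m&(abs(W[...,2]-.11)<.006)&(abs(W[...,1]+.0)<.12)
    q=W[r];
    if len(q): 
        (x,y),R=cv2.minEnclosingCircle(q[:,:2].astype('f4'));print('rim',len(q),x,y,R)
    # handles
    hm=m&pale(p)&(W[...,2]>.12)
    for s in(-1,1):
        q=W[hm&(s*W[...,1]>.1)]
        c=q.mean(0);v=np.linalg.svd(q-c)[2][0] if len(q)>3 else 0;print(n,'side',s,len(q),c.round(3),v*np.sign(v[2]),q.min(0).round(3),q.max(0).round(3))
        if s<0:A.append(q)
for q in A+[np.vstack(A)]:
    def f(a):
        v=np.array([a[2],a[3],1]);v/=np.linalg.norm(v);e=q-[a[0],a[1],.18]
        return np.linalg.norm(e-np.outer(e@v,v),axis=1)-.013
    m0=q.mean(0)
    r=least_squares(f,[m0[0],m0[1],-.5,-.2],loss='soft_l1',f_scale=.002);a=r.x
    v=np.array([a[2],a[3],1]);v/=np.linalg.norm(v)
    print('axis at z.18',a[:2],v,np.degrees(np.arccos(v[2])),'rms',np.sqrt(np.mean(r.fun**2)),'t range',np.percentile((q-[a[0],a[1],.18])@v,[1,99]))
E
```

```text
scene [ 339  149   28   80 1108] [0.491 0.207 0.04 ] [0.601 0.265 0.22 ] [0.548 0.229 0.115]
scene [ 159  170   21   92 1307] [ 0.479 -0.254  0.04 ] [ 0.592 -0.209  0.226] [ 0.541 -0.229  0.125]
scene [260 214  27  39 891] [ 0.563 -0.025  0.04 ] [0.626 0.037 0.112] [0.6   0.004 0.083]
rim 176 0.5944539904594421 0.0061924047768116 0.031662389636039734
scene side -1 349 [ 0.512 -0.227  0.185] [-0.46221781  0.05689349  0.88493945] [ 0.479 -0.241  0.125] [ 0.535 -0.21   0.226]
scene side 1 318 [0.521 0.22  0.18 ] [-0.41651608 -0.20994711  0.88455445] [0.493 0.207 0.121] [0.556 0.25  0.22 ]
top [245 122  28  33 479] [ 0.567 -0.025  0.04 ] [0.627 0.034 0.115] [0.598 0.004 0.086]
top [142 139  32  38 690] [0.491 0.205 0.04 ] [0.604 0.263 0.222] [0.54  0.223 0.129]
top [353 142  32  44 795] [ 0.477 -0.257  0.041] [ 0.597 -0.211  0.227] [ 0.531 -0.226  0.138]
rim 171 0.5975751876831055 0.004172658547759056 0.031138014048337936
top side -1 353 [ 0.505 -0.222  0.197] [-0.52832647  0.01261594  0.84894757] [ 0.477 -0.241  0.123] [ 0.548 -0.212  0.227]
top side 1 204 [0.512 0.217 0.202] [-0.54523708 -0.16433617  0.82201591] [0.491 0.205 0.129] [0.544 0.244 0.222]
axis at z.18 [ 0.50260115 -0.22473691] [-0.47205342  0.09563581  0.87636714] 28.792809083959998 rms 0.0018451061151079197 t range [-0.05556228  0.04763128]
axis at z.18 [ 0.50683433 -0.22760075] [-0.51451686  0.07201485  0.85445085] 31.300879780978562 rms 0.0034629532708702147 t range [-0.06077006  0.04968912]
axis at z.18 [ 0.50368424 -0.22518294] [-0.49079693  0.09096654  0.86651224] 29.944165635804225 rms 0.0030710908387285452 t range [-0.05946808  0.04800271]
```

Request:
{"op": "drive_tool", "data": {
  "series": [
    [0,0,-50,0],
    [433,-284,-50,24.6],
    [433,-284,-50,24.6],
    [433,-284,-50,24.6],
    [433,-284,-50,24.6],
    [433,-284,-50,24.6],
    [433,-284,-50,24.6],
    [433,-284,-50,24.6],
    [433,-284,-50,24.6],
    [433,-284,-50,24.6]
  ],
  "grip": 0,
  "grip_force": 20
}}

```text
time: 1.35
position: [0.505, -0.2216, 0.281]
orientation: [-3.128, 0.28, 0.0]
wrist_force: [-1.0, -0.8, 0.0]
gripper_width: 0.0854
finger_force: 0.0
```

```bash
cat >>h.py <<'E'
from scipy.spatial.transform import Rotation as Ro
def wrist():
    s=state();p,d=grab_frame("wrist");c=camera_info("wrist");T=c["tool_from_camera"]
    v,u=np.indices(d.shape);X=np.dstack([(u-c['cx'])/c['fx']*d,(v-c['cy'])/c['fy']*d,d])
    R=Ro.from_rotvec(s['orientation']).as_matrix()
    return p,d,(X@T[:3,:3].T+T[:3,3])@R.T+s['position'],s
def axisfit(q,z0=.18,g=(-.5,.1)):
    def f(a):
        v=np.array([a[2],a[3],1]);v/=np.linalg.norm(v);e=q-[a[0],a[1],z0]
        return np.linalg.norm(e-np.outer(e@v,v),axis=1)-.013
    m0=q.mean(0)
    r=least_squares(f,[m0[0],m0[1],*g],loss='soft_l1',f_scale=.002);a=r.x
    v=np.array([a[2],a[3],1]);v/=np.linalg.norm(v);t=(q-[a[0],a[1],z0])@v
    print('axis at z0',a[:2].round(4),v.round(3),'rms',np.sqrt(np.mean(r.fun**2)).round(4),'t',np.percentile(t,[1,99]).round(3),'n',len(q))
E
python3 - <<'E'
from h import *
p,d,W,s=wrist();print(s['position'],s['q'].round(3),Ro.from_rotvec(s['orientation']).as_matrix().round(3))
m=(d>0)&pale(p)&(W[...,2]>.12)&(W[...,2]<.25)&(W[...,1]>-.27)&(W[...,1]<-.19)
print(m.sum());axisfit(W[m])
cv2.imwrite("pics/w.png",cv2.cvtColor(p,cv2.COLOR_RGB2BGR))
E
```

```text
[ 0.50503025 -0.22164826  0.28100847] [-0.522  0.343  1.457  0.     1.342  1.227] [[ 0.984 -0.178 -0.   ]
 [-0.178 -0.984  0.001]
 [-0.    -0.001 -1.   ]]
2879
axis at z0 [ 0.5037 -0.2242] [-0.506  0.079  0.859] rms 0.0024 t [-0.04   0.049] n 2879
```

View pics/w.png

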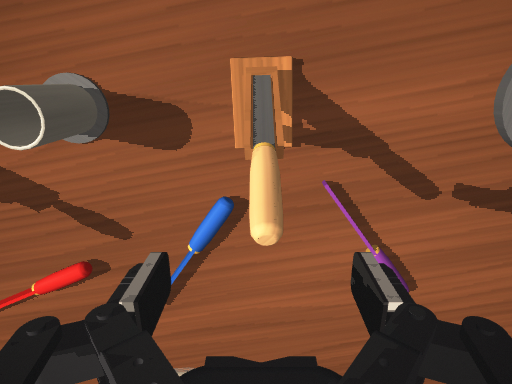

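The wrist view shows the handle end at (265,238) and the blade at (263,110). The axis fit agrees with the earlier one, so I'll descend and grip.

Request:
{"op": "drive_tool", "data": {
  "series": [
    [-2,3,40,0],
    [-2,3,80,0],
    [-2,3,110,0],
    [-2,3,117,0],
    [-2,3,117,0]
  ]
}}

```text
time: 2.02
position: [0.5009, -0.2272, 0.1646]
orientation: [-3.129, 0.285, 0.0]
wrist_force: [0.4, 0.3, 0.7]
gripper_width: 0.0857
finger_force: 0.0
```

Request:
{"op": "drive_tool", "data": {
  "series": [
    [0,0,0,0],
    [0,0,0,0],
    [0,0,0,0],
    [0,0,0,0],
    [0,0,0,0],
    [0,0,0,0]
  ],
  "grip": 255,
  "grip_force": 25
}}

```text
time: 2.78
position: [0.5011, -0.2268, 0.1647]
orientation: [-3.129, 0.285, -0.001]
wrist_force: [-1.0, 1.7, 6.4]
gripper_width: 0.0257
finger_force: 24.0
```

Request:
{"op": "drive_tool", "data": {
  "series": [
    [0,0,-15,0],
    [0,0,-40,0],
    [0,0,-80,0],
    [0,0,-120,0],
    [0,0,-140,0],
    [0,0,-140,0]
  ]
}}

```text
time: 3.52
position: [0.5014, -0.2274, 0.3063]
orientation: [3.127, -0.285, 0.005]
wrist_force: [0.4, -0.0, -2.5]
gripper_width: 0.0252
finger_force: 25.2
```

```bash
python3 - <<'E'
from h import *
s=state();print(s['position'],s['gripper_width'],s['finger_force'])
p,d=grab_frame("scene");np.savez("scene1.npz",p=p,d=d)
cv2.imwrite("pics/s1.png",cv2.cvtColor(cv2.resize(p[60:300,60:380],None,fx=2,fy=2),cv2.COLOR_RGB2BGR))
p,d,W=cloud("scene","scene1.npz")
m=(d>0)&(abs(W[...,0]-.53)<.15)&(abs(W[...,1]+.23)<.04)&(W[...,2]>.145)&(W[...,2]<.28)
k,l,st,ce=cv2.connectedComponentsWithStats(m.astype('u1'))
for i in range(1,k):
    if st[i,4]>15:
        q=W[l==i];print(st[i],q.min(0).round(3),q.max(0).round(3)); lo=q[q[:,2]<q[:,2].min()+.012];print('low',lo.mean(0).round(4))
E
```

```text
[ 0.5014183  -0.22738388  0.30628594] 0.025187627497982444 25.191838145256042
[151 161  15  60 606] [ 0.528 -0.251  0.174] [ 0.591 -0.222  0.28 ]
low [ 0.5868 -0.2413  0.1799]
```

View pics/s1.png

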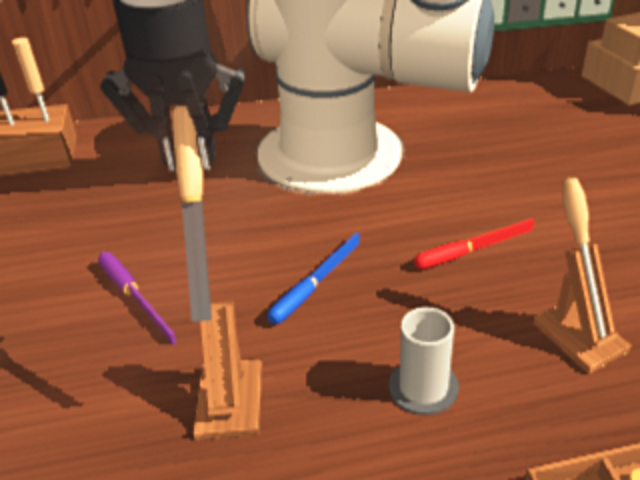

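The file is held and still leans about 30°, with its tip at (208,318) in this crop. I'll carry it so the tip is over the cup.

Request:
{"op": "drive_tool", "data": {
  "series": [
    [-2,-25,0,0],
    [-5,-65,0,0],
    [-9,-110,0,0],
    [-12,-155,0,0],
    [-15,-195,0,0],
    [-18,-230,0,0],
    [-19,-245,0,0],
    [-19,-245,0,0],
    [-19,-245,0,0]
  ],
  "grip_force": 20
}}

```text
time: 4.7
position: [0.5263, 0.0165, 0.3039]
orientation: [3.128, -0.286, -0.001]
wrist_force: [0.0, -0.2, -2.2]
gripper_width: 0.0256
finger_force: 24.9
```

```bash
cat >>h.py <<'E'
def look(tag,cup=(.597,.005)):
    s=state();print(s['time'],s['position'].round(4),s['wrist_force'].round(1),s['gripper_width'].round(4),s['finger_force'].round(1))
    p,d=grab_frame("scene");np.savez(f"{tag}.npz",p=p,d=d)
    cv2.imwrite(f"pics/{tag}.png",cv2.cvtColor(cv2.resize(p[80:280,150:400],None,fx=2.4,fy=2.4),cv2.COLOR_RGB2BGR))
    p,d,W=cloud("scene",f"{tag}.npz")
    z=W[...,2];m=(d>0)&(abs(W[...,0]-.57)<.1)&(abs(W[...,1])<.06)&(z>.118)&(z<s['position'][2]-.005)
    k,l,st,ce=cv2.connectedComponentsWithStats(m.astype('u1'))
    for i in range(1,k):
        if st[i,4]>15:
            q=W[l==i]
            for a in np.arange(.12,.3,.02):
                b=q[abs(q[:,2]-a)<.006]
                if len(b): print(round(a,2),b.mean(0).round(4),len(b))
            print('low',q[q[:,2]<q[:,2].min()+.008].mean(0).round(4),q[:,2].min().round(3))
E
python3 -c "
from h import *
look('s2')"
```

```text
Traceback (most recent call last):
  File "h.py", line 26, in look
    s=state();print(s['time'],s['position'].round(4),s['wrist_force'].round(1),s['gripper_width'].round(4),s['finger_force'].round(1))
                                                                               ^^^^^^^^^^^^^^^^^^^^^^^^
AttributeError: 'float' object has no attribute 'round'
```

```bash
sed -i "s/s\['gripper_width'\].round(4),s\['finger_force'\].round(1)/s['gripper_width'],s['finger_force']/" h.py
python3 -c "
from h import *
look('s2')"
```

```text
4.7 [0.5263 0.0165 0.3039] [ 0.  -0.2 -2.2] 0.025559248581177828 24.863536655902863
0.18 [0.6097 0.0022 0.1802] 55
0.2 [0.5985 0.0038 0.2003] 62
0.22 [0.5874 0.0051 0.2198] 55
0.24 [0.5762 0.0079 0.2399] 61
0.26 [0.5643 0.0097 0.2603] 66
0.28 [0.5552 0.0114 0.2793] 50
low [0.6123 0.0017 0.1751] 0.171
```

View pics/s2.png

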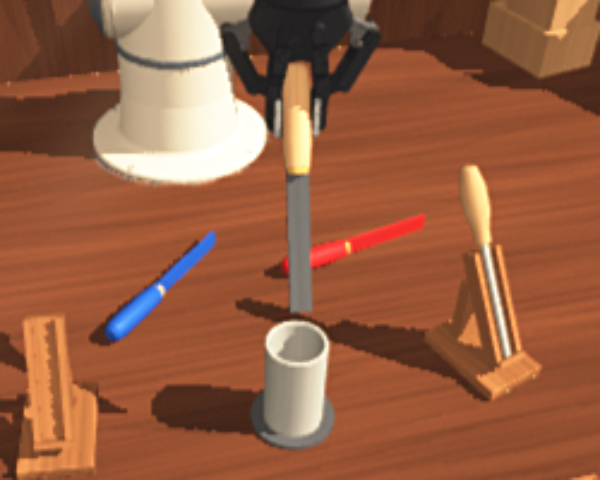

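The tip, at (300,310) in the crop, is above the cup's far-inside part as planned. I'll lower it so the tip is about 45 mm inside.

Request:
{"op": "drive_tool", "data": {
  "series": [
    [0,0,25,0],
    [0,0,55,0],
    [0,0,80,0],
    [0,0,100,0],
    [0,0,107,0],
    [0,0,107,0]
  ]
}}

```text
time: 5.5
position: [0.5265, 0.0169, 0.1973]
orientation: [3.129, -0.286, -0.001]
wrist_force: [0.8, -0.1, -1.4]
gripper_width: 0.0253
finger_force: 24.9
```

Request:
{"op": "drive_tool", "data": {
  "series": [
    [6,0,0,0],
    [14,0,0,0],
    [22,0,0,0],
    [30,0,0,0],
    [30,0,0,0]
  ]
}}

```text
time: 6.12
position: [0.5567, 0.0119, 0.1972]
orientation: [3.129, -0.285, 0.001]
wrist_force: [-0.1, 1.6, -1.3]
gripper_width: 0.0251
finger_force: 23.9
```

```bash
python3 -c "
from h import *
look('s3')"
```

```text
6.125 [0.5567 0.0119 0.1972] [-0.1  1.6 -1.3] 0.025089393158911958 23.859247863292694
0.12 [0.592  0.0063 0.1221] 32
0.14 [0.5855 0.0074 0.1402] 48
0.16 [0.5785 0.0081 0.1599] 45
0.18 [0.577  0.007  0.1796] 46
low [0.5918 0.0064 0.1224] 0.118
```

It is pivoting, now leaning about 20°, with tiny forces. I'll continue the same way.

Request:
{"op": "drive_tool", "data": {
  "series": [
    [8,0,0,0],
    [17,0,0,0],
    [26,0,0,0],
    [35,0,0,0],
    [44,0,0,0],
    [50,0,0,0],
    [50,0,0,0]
  ]
}}

```text
time: 7.05
position: [0.6058, 0.0028, 0.1972]
orientation: [3.129, -0.285, 0.001]
wrist_force: [-0.0, 1.2, -1.6]
gripper_width: 0.0256
finger_force: 20.7
```

```bash
python3 -c "
from h import *
look('s4')"
```

```text
7.05 [0.6058 0.0028 0.1972] [-0.   1.2 -1.6] 0.025616474391495492 20.681814551353455
0.12 [0.61   0.0019 0.1219] 22
0.14 [0.6084 0.0029 0.1402] 36
0.16 [0.6062 0.001  0.1578] 25
0.18 [0.6109 0.0007 0.1799] 39
low [0.6099 0.0021 0.1221] 0.118
```

View pics/s4.png

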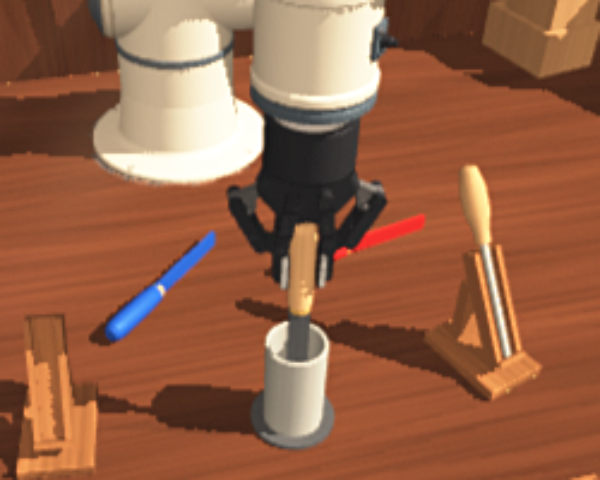

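The file is almost upright in the cup, with the blade entering at (300,345). I'll back off the wall and lower it to the floor.

Request:
{"op": "drive_tool", "data": {
  "series": [
    [-8,0,0,0],
    [-8,0,10,0],
    [-8,0,20,0],
    [-8,0,28,0],
    [-8,0,30,0],
    [-8,0,30,0]
  ]
}}

```text
time: 7.85
position: [0.5973, 0.0044, 0.1671]
orientation: [-3.129, 0.285, 0.0]
wrist_force: [0.4, -0.4, -2.5]
gripper_width: 0.0254
finger_force: 20.7
```

Request:
{"op": "drive_tool", "data": {
  "series": [
    [0,0,2,0],
    [0,0,4,0],
    [0,0,4,0]
  ]
}}

```text
time: 8.22
position: [0.5973, 0.0045, 0.1636]
orientation: [-3.129, 0.285, -0.0]
wrist_force: [-2.4, 0.7, 5.2]
gripper_width: 0.025
finger_force: 21.3
```

Contact force shows the tip is on the floor, and the heights agree (tip about 0.008 m). Releasing now.

Request:
{"op": "drive_tool", "data": {
  "series": [
    [0,0,0,0],
    [0,0,0,0],
    [0,0,0,0],
    [0,0,0,0],
    [0,0,0,0],
    [0,0,0,0]
  ],
  "grip": 0
}}

```text
time: 8.98
position: [0.5973, 0.0044, 0.1633]
orientation: [-3.129, 0.285, 0.0]
wrist_force: [-0.3, 0.3, -0.5]
gripper_width: 0.0854
finger_force: 0.0
```

```bash
python3 -c "
from h import *
look('s5')"
```

```text
8.975 [0.5973 0.0044 0.1633] [-0.3  0.3 -0.5] 0.08536222509129646 0.0
0.12 [0.5696 0.0092 0.1209] 25
0.14 [0.5705 0.01   0.1403] 46
0.16 [0.5644 0.0107 0.1564] 19
low [0.5696 0.0092 0.1209] 0.118
```

View pics/s5.png

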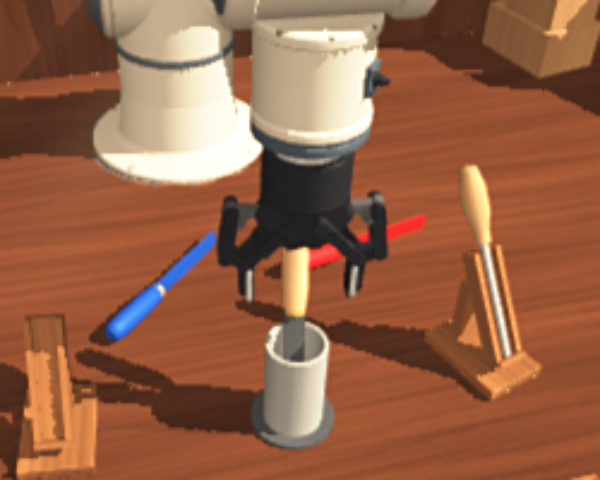

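The file has leaned towards the robot against the rim (about (292,325)) and sits between the open fingers without touching them. I'll retreat straight up.

Request:
{"op": "drive_tool", "data": {
  "series": [
    [0,0,-10,0],
    [0,0,-30,0],
    [0,0,-60,0],
    [0,0,-100,0],
    [0,0,-150,0],
    [0,0,-170,0],
    [0,0,-170,0],
    [0,0,-170,0]
  ]
}}

```text
time: 10.02
position: [0.5968, 0.0045, 0.3325]
orientation: [-3.129, 0.285, 0.002]
wrist_force: [-1.0, -0.3, 0.2]
gripper_width: 0.0852
finger_force: 0.0
```

```bash
python3 -c "
from h import *
look('s6')"
```

```text
10.025 [0.5968 0.0045 0.3325] [-1.  -0.3  0.2] 0.08523564441757811 0.0
0.12 [0.5701 0.0101 0.1208] 25
0.14 [0.5695 0.0101 0.14  ] 51
0.16 [0.5632 0.0103 0.1602] 56
0.18 [0.5558 0.0121 0.1799] 56
0.2 [0.5494 0.0142 0.1999] 59
0.22 [0.541  0.0163 0.215 ] 9
low [0.5701 0.0101 0.1208] 0.118
```

View pics/s6.png

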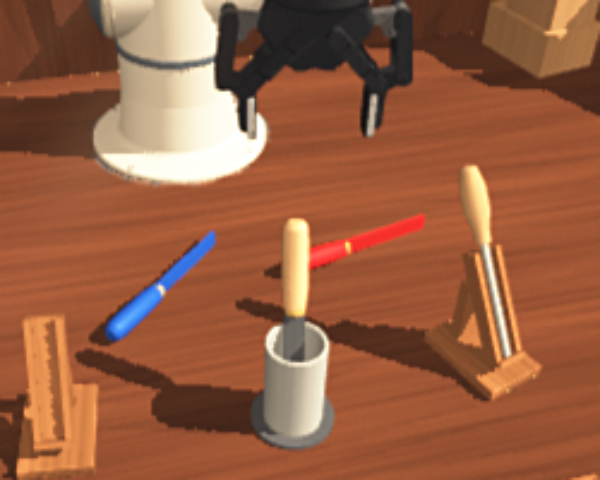

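The file stands in the cup, leaning about 20°, with its handle top at (296,222). The tip works out about 12 mm from the cup centre, the screwdriver is untouched, and the arm is clear.

```bash
python3 -c "
from workcell import *
print(job_done())"
```

```text
the job is handed in; nothing more can be done
None
```

The job is handed in (no verdict was returned): the file stands handle-up in the steel cup, leaning about 20° on the rim with its tip about 12 mm from the floor's centre, and the screwdriver is untouched on its rest.

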